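# Unlock the spirit level, draw it from its sloping stand and hold it up level

### The job

The yellow spirit level is locked in its sloping blue stand by the red swing keeper. Lift the keeper's sprung black plunger knob, swing the keeper clockwise (seen from above) to its other index hole and let the plunger drop fully home there; then draw the level out of its sheath along the slope, turn it level with its top edge still upward, and finish while still holding it steady in the gripper, level, with its middle at least 25 cm above the bench. Do not knock the other loose things about.

Things in the scene. Friction and masses are not known exactly. Their poses are not given: they have to be found in the camera images.
- stand: fixed stand on a grey base plate 250 x 235 x 8 mm. Origin on the bench straight under the middle of the stored level; x in plan along the level towards its low end, y to the keeper's side, z up (plate: x -125 to 125, y -40 to 195 mm). A blue bed rail 14 mm wide under the level slopes 35 deg, high towards -x; it ends 35 mm uphill of the level's middle
- sheath (a point): centre of the mouth of the closed blue sheath (43 mm in x, 85 mm up in the stand's frame) that houses the level's low 60 mm: walls 6 mm, roofed, 37 mm wide outside, 2.5 mm play each side, 3 mm above. The level comes out only by moving 60 mm or more up the slope, direction (-cos35, 0, sin35) in the stand's frame. Uphill of the mouth both sides of the level are free
- pivot (a point): point on the keeper's upright pivot axis, 80 mm above the bench, at x -100, y 120 mm in the stand's frame. The hub there is 36 mm across, its top 84 mm above the bench
- keeper (a joint): turn of the red keeper about the pivot, rad, growing clockwise seen from above. 0: locked, its upright red tongue (50 mm wide, top 205 mm above the bench) stands across the level's high end. 1.30: swung clear, at the second index hole. End stops lie 0.015 beyond each hole. It stays where it is left (0.6 N at the knob turns it)
- plunger (a joint): lift of the sprung plunger in the keeper's tail, m. 0: home, pin 8 mm deep in the index hole, keeper locked. Above 8 mm (at most 14) the keeper swings freely. The spring pushes down with 3.3 N at 0, 5.4 N at 14 mm. Let go between the holes, the pin rides on the plate at 8 mm; over a hole it drops home by itself
- knob (a point): grip point of the round black plunger knob, on its upright axis, 80 mm from the pivot axis, 113 mm above the bench when home: waist 26 mm across (102 to 125 mm above the bench), flange 36 mm across above it (to 136 mm). It spins freely on its pin. The tail under it is 81 mm high. It moves with keeper and plunger: locked at x -100, y 200, swung clear at x -23, y 141 mm in the stand's frame
- level: yellow spirit level, a bar 225 x 20 x 36 mm, about 0.3 kg. Origin at its centre, which is its centre of mass. x along its length towards the end that is low in the stand, y across its 20 mm thickness (the way to pinch it), z from its bottom edge to its top edge, the one with the green vial. Stored, it slopes 35 deg with its centre 115 mm above the bench
- veeblock: loose steel vee block 60 x 44 x 44 mm on the bench to the right of the stand, origin under its middle. Leave alone
- jar: loose small clear jar with blue lid, 52 mm across, 60 mm high, behind the stand, origin under its middle. Leave alone
- wrench: loose steel wrench 180 mm long lying on the bench right of the stand. Leave alone
- mug: loose blue mug 80 mm across, 90 mm high, to the right, origin under its middle. Leave alone
- oiler: loose yellow bottle with red cap, 48 mm across, 140 mm high, to the left, origin under its middle. Leave alone
- driver: loose screwdriver lying on the bench to the left. Leave alone
Mind the look-alikes: they are no part of the job. Of the things like the level, leave any that is pink or white; of the rest the smaller one is meant.

How it is judged:
On the way, in this order (a step that is already met when the one before it is completed fails the run):
1. the plunger is lifted out of the locking hole (value of joint plunger above 0.0075 m and value of joint keeper below 0.2 rad), for 0.05 s.
2. the keeper is swung clear and the plunger is home in the second hole, the level still in its sheath (value of joint keeper above 1.24 rad and value of joint plunger below 0.002 m and z of level in the frame of stand below 0.135 m), for 0.2 s.
3. the level is gripped and drawn out of the sheath (z of level in the frame of stand above 0.15 m and contact force between level and the fingers above 1 N and contact force between level and stand below 0.1 N), for 0.1 s.
At the end, for the whole second after the job is handed in: the level is held by the fingers alone, touching nothing of the stand, still, its centre over 240 mm above the bench, its length within 7.5 deg of horizontal and its top edge within 11 deg of straight up; the keeper is at its second hole (over 1.24 rad) with the plunger home (under 2 mm) (height (world z) of level above 0.24 m and angle between level's own x axis and vertical between 1.44 and 1.7 rad and angle between level's own z axis and vertical below 0.2 rad and contact force between level and the fingers above 1 N and contact force between level and stand below 0.1 N and linear speed of level below 0.03 m/s and angular speed of level below 0.15 rad/s and value of joint keeper above 1.24 rad and value of joint plunger below 0.002 m); the arm keeps its last pose, push and grip.
It fails at once if one of the other loose things is shoved or knocked over (30 mm, or 0.5 rad for the standing ones) (distance of any of veeblock, jar, wrench, mug, oiler, driver from where it was at the start of the episode above 0.03 m or angle between any of jar, mug, oiler's own z axis and vertical above 0.5 rad).
It also fails if it takes over 64 s, if anything falls off the work surface, if the arm or the gripper's body presses on something with over 40 N, if the wrist force passes 120 N, or if a joint passes its speed limit or range.

### The arm

A 7-joint arm with a two-finger parallel gripper is mounted at the origin on the work surface. World frame = base frame: x ahead of the robot, y to its left, z up, the work surface at z = 0. Lengths are in m, angles in rad, forces in N, time in s.
With the tool pointing down it reaches from about 0.4 to 0.9 m from the base axis. Payload 5.5 kg.
Tool frame: the origin (TCP) lies on the centre line of the jaws, within the pads' length; the fingertips stand 11 mm ahead of it and the grasp point (between the pads) lies 8 mm behind it (r.tip_reach is the distance from the TCP to the fingertips, in m); z points along the fingers, y is the line along which they close (so a half turn about z gives the same grasp; the last joint's range is limited). The gripper opens to 92 mm and grips with 3 to 60 N. Pads are 19 mm wide; open, the fingers measure 130 mm over their backs; the gripper's body (75 mm by 190 mm) begins 47 mm behind the grasp point.
Start: joints at [-0.858, 0.501, -0.427, 1.55, 0.221, 1.138, -0.21], TCP at [0.283, 0.585, 0.238] pointing down, gripper open.
Joint ranges: [-2.88, 2.88], [-0.31, 2.03], [-1.54, 1.56], [0.2, 2.42], [-1.41, 4.55], [0.19, 2.02], [-2.57, 2.57]. Speed limits (rad/s): [2.57, 2.57, 3.14, 3.14, 3.14, 3.14, 3.14].

### API

Orientations are given as a unit quaternion [w, x, y, z].
In Python, from bench import telemetry, grab_frame, ticket, find_in, spot_point, r gives the robot as it stands. The module is installed in compiled form; this text tells all that it offers.
- The arm moves only by the shell command python3 -m creep 'ROWS' [FORCE]. ROWS is JSON, a list that holds one entry, the list of rows, each a list of 5 numbers: the closure, from -1 (fully open) to 1 (shut), so that 0 is half open, then the shift along the tool's x, y, z in m, then the turn about the tool's z in degrees. A call has 1 to 20 rows; each row shifts and turns the commanded pose from where the row before left it, along the tool's axes as they then stand; what a row does not reach is not made up. A row lasts 1/10 s, in which the tool goes at most 50 mm and 8.59 degrees, less where a joint would pass 70% of its speed; a pose out of reach is approached as far as the arm can. A call with a gripper value outside its range is refused whole. The fingers move at their own pace and stop on an object; FORCE is the grip in N (left out, the last holds). Time passes only in rows, so rows that do not move let the fingers close. It gives the time, the measured TCP pose, the force, the opening and the grip force at its end, in the units of the state.
- telemetry.state(): the state, without advancing time (a new reading comes with each control period).
- grab_frame(name): name is "side" or "top" or "wrist"; returns a dict with "pixels" (420x560x3 uint8, blue, green, red), "range_z" (420x560 float32, m along the optical axis (not along the pixel's ray), 0 where there is no reading), "camera_matrix" (3x3 intrinsics, pixels), "k1" (the pictures are not rectified: a ray, as slopes to the right and down, at radius r is drawn at 1 + k1 r^2 times it, then the intrinsics apply), "view" (4x4, takes a point from world to camera coordinates); the wrist camera has in their place "T_tool_cam" (4x4, takes a point from camera to tool coordinates, whose origin is the TCP and whose axes are the flange's). Camera axes: x right, y down, z forward; pixel columns grow to the right and rows downward; lengths in m; the calibration is good to about 2 mm. A picture is of the moment at which its call begins: read the wrist's pose just before it.
- ticket.hand_in(): hands the job in; it is judged then, once.
Trained networks look in the newest picture that a camera, given by its name, has taken for a name from the list of things; names that differ only in an ending like _2 or _b are one class to them, and where a whole thing is asked for, a point or a joint stands for the part that bears it (a point fixed in the world has none). Each returns a list of dicts, best first, with "p" (0 to 1); they miss things now and then, are a little off and sometimes report something else, mostly with a low value. They report only what shows in the picture. A call takes as long as a camera call. They do not tell look-alikes from the thing itself.
- find_in(thing, camera): "position" ([column, row] in pixels, amid what is visible of it).
- spot_point(thing, camera): "position" ([column, row] in pixels: a listed point, or the origin of a listed thing).
The state is a dict: "t": time; "joint_pos": joint angles; "dq": joint speeds; "effort": joint torques, N m; "tcp_pos": TCP position; "tool_rot": TCP orientation; "contact_force": force on the tool from outside, world axes, zero at the start; "ft_torque": the same for the moment, N m; "finger_gap": finger opening in m; "finger_force": force on a finger pad.
Only numpy, scipy, OpenCV 4.12 (cv2) and the standard library are available. Lean on these libraries where they do the work, as an engineer would, in place of code of your own. Each camera call takes 0.05 s, during which the arm holds its last target. There are 200 camera calls.

## Working session

There is one attempt and no reset: what is moved stays moved. The work goes in short steps, Python scripts to look and compute and a shell command to move; the robot and the scene stay as the last step left them, time stands still between calls to the robot, and variables do not carry over. Pictures are saved under pics/ and viewed, at most 10 in all, crops included, and the job is handed in when it is done.

```bash
mkdir -p pics; cat > h.py <<'E'
import numpy as np, cv2
from bench import telemetry, grab_frame, ticket, find_in, spot_point, r
from scipy.spatial.transform import Rotation as R
def rot(q): return R.from_quat([q[1],q[2],q[3],q[0]])
def T_tool():
    s=telemetry.state(); T=np.eye(4); T[:3,:3]=rot(s['tool_rot']).as_matrix(); T[:3,3]=s['tcp_pos']; return T
def grab(n):
    Tt=T_tool(); f=grab_frame(n)
    f['c2w']=Tt@np.array(f['T_tool_cam']) if n=='wrist' else np.linalg.inv(np.array(f['view'])); return f
def ray(f,px):
    K=np.array(f['camera_matrix']); d=np.array([(px[0]-K[0,2])/K[0,0],(px[1]-K[1,2])/K[1,1]]); u=d.copy()
    for _ in range(20): u=d/(1+f['k1']*(u@u))
    return np.array([u[0],u[1],1.])
def at_depth(f,px,z=None):
    if z is None:
        c,w=int(round(px[0])),int(round(px[1])); p=f['range_z'][max(w-2,0):w+3,max(c-2,0):c+3]; p=p[p>0]; z=np.median(p) if p.size else np.nan
    return (f['c2w']@np.r_[ray(f,px)*z,1])[:3]
def at_height(f,px,h):
    d=f['c2w'][:3,:3]@ray(f,px); o=f['c2w'][:3,3]; return o+d*(h-o[2])/d[2]
def cloud(f):
    v,u=np.nonzero(f['range_z']>0); K=np.array(f['camera_matrix'])
    d=cv2.undistortPoints(np.c_[u,v].astype(float)[:,None],K,np.array([f['k1'],0,0,0,0.]))[:,0]
    z=f['range_z'][v,u]; P=np.c_[d*z[:,None],z]
    return P@f['c2w'][:3,:3].T+f['c2w'][:3,3], f['pixels'][v,u], np.c_[u,v]
E
python3 - <<'E'
from h import *
np.set_printoptions(precision=3,suppress=True)
for n in ['top','side']:
    f=grab(n); cv2.imwrite(f'pics/{n}0.png',f['pixels']); print(n,f['c2w'][:3,3],f['c2w'][:3,2])
    for t,h in [('stand',0),('pivot',.08),('sheath',.085),('knob',.113),('level',.115),('jar',0),('oiler',0),('mug',0),('veeblock',0)]:
        for d in spot_point(t,n)[:3]: print(t,round(d['p'],2),np.round(d['position']),at_height(f,d['position'],h),at_depth(f,d['position']))
s=telemetry.state(); print(s)
E
```

```text
top [ 0.273 -0.047  1.247] [ 0.186  0.002 -0.982]
stand 0.8 [298. 179.] [ 0.62  -0.105  0.   ] [ 0.587 -0.099  0.118]
pivot 0.7 [254. 209.] [0.513 0.017 0.08 ] [0.512 0.017 0.083]
pivot 0.58 [449. 208.] [ 0.52  -0.511  0.08 ] [ 0.523 -0.518  0.063]
sheath 0.75 [301. 151.] [ 0.677 -0.108  0.085] [ 0.669 -0.107  0.107]
knob 0.59 [226. 206.] [0.515 0.091 0.113] [0.51  0.088 0.135]
level 0.97 [304. 169.] [ 0.617 -0.116  0.115] [ 0.606 -0.114  0.15 ]
level 0.95 [197. 282.] [0.315 0.159 0.115] [0.318 0.176 0.019]
level 0.88 [382. 306.] [ 0.257 -0.31   0.115] [ 0.256 -0.33   0.027]
jar 0.6 [224. 144.] [0.727 0.115 0.   ] [0.709 0.109 0.047]
oiler 0.64 [100. 240.] [0.437 0.465 0.   ] [0.43  0.441 0.057]
mug 0.9 [448. 206.] [ 0.542 -0.539  0.   ] [ 0.529 -0.515  0.062]
veeblock 0.76 [346. 165.] [ 0.663 -0.247  0.   ] [ 0.65  -0.24   0.043]
side [ 0.32  -1.432  1.107] [ 0.103  0.805 -0.584]
stand 0.74 [315. 242.] [ 0.624 -0.095  0.   ] [ 0.622 -0.103  0.007]
pivot 0.92 [279. 209.] [0.516 0.007 0.08 ] [ 0.515 -0.002  0.087]
sheath 0.64 [331. 225.] [ 0.673 -0.117  0.085] [ 0.672 -0.118  0.086]
k
[... 375 characters left out ...]
442 0.013]
oiler 0.29 [342. 274.] [ 0.677 -0.266  0.   ] [ 0.673 -0.278  0.012]
mug 0.68 [318. 348.] [ 0.544 -0.545  0.   ] [ 0.532 -0.589  0.056]
veeblock 0.56 [339. 272.] [ 0.67  -0.258  0.   ] [ 0.662 -0.283  0.024]
{'t': 1.0, 'joint_pos': array([-0.858,  0.501, -0.427,  1.55 ,  0.221,  1.138, -0.21 ]), 'dq': array([-0.001, -0.003,  0.   , -0.002, -0.002,  0.   ,  0.   ]), 'effort': array([ -0.002, -56.645,  -5.811, -27.95 ,  -0.066,   0.021,   0.   ]), 'tcp_pos': array([0.283, 0.585, 0.238]), 'tool_rot': array([-0.   ,  0.223,  0.975,  0.   ]), 'contact_force': array([0.786, 0.541, 0.562]), 'ft_torque': array([0.019, 0.015, 0.064]), 'finger_force': 0.0, 'finger_gap': 0.09190453680014185}
```

View pics/top0.png

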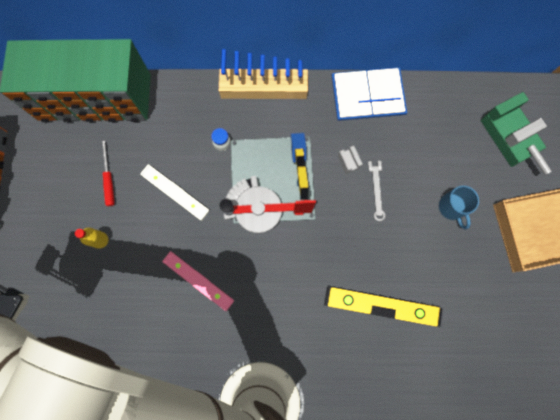

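View pics/side0.png

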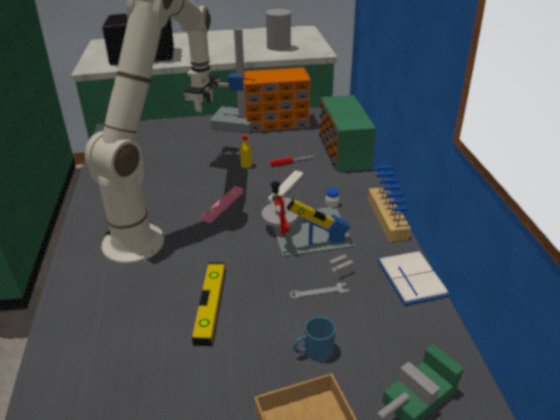

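The spirit-level look-alikes in the top view are a yellow one in the stand (304,169), a white one (175,192), a pink one (198,280) and a big yellow one on the bench (384,306). The smaller yellow one, in the blue stand under the red keeper, fits the description. I'll move over it for a close wrist view, which will also serve as the confirming crop.

```bash
python3 -m creep '[[[-1,0,0,-0.04,-8.55],[-1,0,0,-0.04,-8.55],[-1,0,0,-0.04,-8.55],[-1,-0.01,-0.03,-0.04,0],[-1,-0.02,-0.045,0,0],[-1,-0.02,-0.045,0,0],[-1,-0.02,-0.045,0,0],[-1,-0.02,-0.045,0,0],[-1,-0.02,-0.045,0,0],[-1,-0.02,-0.045,0,0],[-1,-0.02,-0.045,0,0],[-1,-0.02,-0.045,0,0],[-1,-0.02,-0.045,0,0],[-1,-0.02,-0.045,0,0],[-1,-0.02,-0.045,0,0],[-1,0,0,0,0],[-1,0,0,0,0],[-1,0,0,0,0]]]'
python3 - <<'E'
from h import *
np.set_printoptions(precision=3,suppress=True)
s=telemetry.state(); print(s['tcp_pos'],rot(s['tool_rot']).as_matrix(),s['dq'],s['joint_pos'])
f=grab('wrist'); cv2.imwrite('pics/w1.png',f['pixels']); print(f['T_tool_cam'],f['c2w'][:3,3])
for t,h in [('stand',0),('pivot',.08),('sheath',.085),('knob',.113),('level',.115)]:
    for d in spot_point(t,'wrist')[:3]: print(t,round(d['p'],2),np.round(d['position']),at_height(f,d['position'],h),at_depth(f,d['position']))
E
```

```text
t: 2.8
tcp_pos: [0.5108, 0.062, 0.397]
tool_rot: [-0.0, 0.0, 1.0, 0.0]
contact_force: [0.0, -0.3, 0.6]
finger_gap: 0.0917
finger_force: 0.0
[0.511 0.062 0.397] [[-1.     0.    -0.   ]
 [ 0.     1.     0.001]
 [ 0.     0.001 -1.   ]] [-0.016 -0.004 -0.011  0.001  0.003  0.001  0.002] [-0.006  0.113 -0.184  1.672  0.02   1.359  1.378]
[[ 0.001 -0.967 -0.253  0.067]
 [ 1.     0.001 -0.001  0.   ]
 [ 0.001 -0.253  0.967 -0.149]
 [ 0.     0.     0.     1.   ]] [0.443 0.062 0.546]
stand 0.97 [183. 236.] [ 0.624 -0.102  0.   ] [ 0.621 -0.099  0.01 ]
stand 0.47 [159. 264.] [ 0.673 -0.145  0.   ] [0.5   0.011 0.411]
pivot 0.61 [242. 180.] [0.52  0.006 0.08 ] [0.519 0.007 0.086]
pivot 0.55 [306. 182.] [0.522 0.092 0.08 ] [0.512 0.088 0.138]
knob 0.97 [304. 182.] [0.517 0.087 0.113] [0.512 0.086 0.138]
knob 0.49 [320. 298.] [0.674 0.111 0.113] [0.483 0.07  0.471]
level 0.83 [410. 209.] [0.55  0.22  0.115] [0.573 0.254 0.022]
level 0.77 [363.  32.] [0.347 0.15  0.115] [0.326 0.169 0.021]
level 0.66 [158. 266.] [ 0.627 -0.102  0.115] [0.5   0.012 0.414]
```

View pics/w1.png

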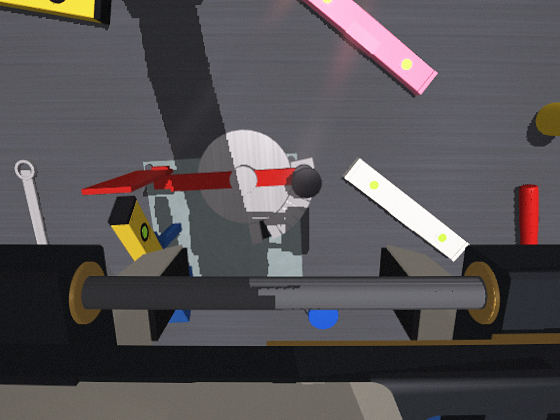

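The wrist picture shows the yellow level with its green vial behind the tongue at (135,225), inside the blue stand. The keeper hub is at (243,180) and the knob at (305,182), so this is the right one. Next I'll refine the positions from depth.

```bash
python3 - <<'E'
from h import *
np.set_printoptions(precision=4,suppress=True)
for n in ['wrist','top']:
    f=grab(n); P,c,u=cloud(f); hsv=cv2.cvtColor(c[:,None],cv2.COLOR_BGR2HSV)[:,0].astype(int)
    def box(c0,r): return np.linalg.norm(P[:,:2]-c0,axis=1)<r
    m=box([.512,.086],.035)&(P[:,2]>.128)&(P[:,2]<.145)&(hsv[:,2]<90)
    if m.any():
        (cx,cy),rr=cv2.minEnclosingCircle(P[m][:,:2].astype(np.float32)); print(n,'knob',m.sum(),cx,cy,rr,np.median(P[m],0))
    y=box([.61,-.1],.15)&(abs(hsv[:,0]-27)<6)&(hsv[:,1]>150)&(hsv[:,2]>100)&(P[:,2]>.05)&(P[:,2]<.23)
    if y.any():
        Q=P[y];l=cv2.fitLine(Q[:,:2].astype(np.float32),cv2.DIST_HUBER,0,.01,.01).ravel();print('level',y.sum(),l,np.degrees(np.arctan2(l[1],l[0])),Q.min(0),Q.max(0))
    b=box([.67,-.11],.08)&(abs(hsv[:,0]-112)<12)&(hsv[:,1]>120)&(P[:,2]>.06)&(P[:,2]<.15)
    if b.any(): print('sheath',b.sum(),cv2.minAreaRect(P[b][:,:2].astype(np.float32)))
    rd=box([.52,-.05],.2)&((hsv[:,0]<8)|(hsv[:,0]>172))&(hsv[:,1]>150)&(P[:,2]>.05)&(P[:,2]<.10)
    if rd.any():
        Q=P[rd];l=cv2.fitLine(Q[:,:2].astype(np.float32),cv2.DIST_HUBER,0,.01,.01).ravel();print('arm',rd.sum(),l,np.degrees(np.arctan2(l[1],l[0])),Q.min(0),Q.max(0))
    p=box([.6,-.03],.25)&(abs(P[:,2]-.008)<.004)&(hsv[:,2]>110)
    if p.any():print('plate',p.sum(),cv2.minAreaRect(P[p][:,:2].astype(np.float32)))
E
```

```text
wrist knob 717 0.5144846439361572 0.08742047101259232 0.018076878041028976 [0.5142 0.088  0.1366]
level 1188 [ 0.9998  0.0211  0.5668 -0.1004] 1.2089695 [ 0.5297 -0.1193  0.1127] [ 0.6041 -0.0961  0.1933]
sheath 378 ((0.6649642586708069, -0.09681587666273117), (0.033228419721126556, 0.14709891378879547), 89.55084228515625)
arm 1846 [ 0.023  -0.9997  0.5186 -0.0302] -88.682526 [ 0.5019 -0.1359  0.0662] [0.5341 0.0759 0.0996]
plate 2483 ((0.633171796798706, 0.016812041401863098), (0.2781356871128082, 0.3251926600933075), 3.099644899368286)
level 222 [ 0.9984  0.0574  0.597  -0.1067] 3.2878811 [ 0.5457 -0.1189  0.0931] [ 0.6772 -0.0947  0.1936]
sheath 236 ((0.6853097677230835, -0.10265809297561646), (0.09893131256103516, 0.03618837520480156), 1.4559310674667358)
arm 288 [ 0.0297  0.9996  0.5168 -0.0485] 88.29537 [ 0.5006 -0.1342  0.0693] [0.5319 0.0428 0.0997]
plate 923 ((0.6727086305618286, -0.12240460515022278), (0.30704790353775024, 0.23034051060676575), 36.05686950683594)
```

```bash
python3 -m creep '[[[-1,-0.0035,0.0255,-0.0,0],[-1,0,0,0.05,0],[-1,0,0,0.05,0],[-1,0,0,0.05,0],[-1,0,0,0.05,0],[-1,0,0,0.045,0],[-1,0,0,0.03,0],[-1,0,0,0.019,0],[-1,0,0,0,0],[-1,0,0,0,0]]]'
python3 - <<'E'
from h import *
s=telemetry.state(); print(s['tcp_pos'],s['contact_force'])
f=grab('wrist'); cv2.imwrite('pics/w2.png',f['pixels'])
E
```

```text
t: 4.2
tcp_pos: [0.515, 0.0861, 0.1032]
tool_rot: [-0.0, 0.001, 1.0, 0.0]
contact_force: [0.5, -0.3, -0.3]
finger_gap: 0.0917
finger_force: 0.0
[0.51502132 0.08614943 0.10317029] [ 0.45536914 -0.31726661 -0.27468868]
```

View pics/w2.png

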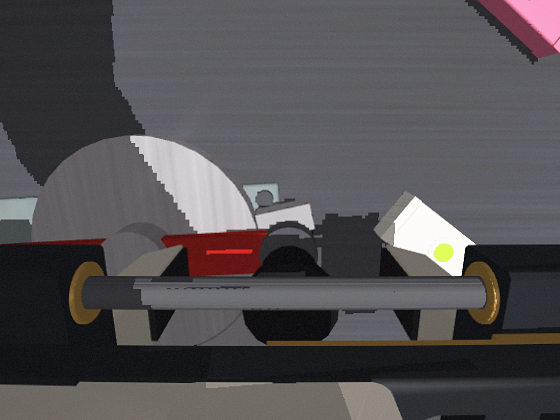

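The knob sits between the open fingers, at about (290,280), nearly centred. Closing on it.

```bash
python3 -m creep '[[[1,0,0,0,0],[1,0,0,0,0],[1,0,0,0,0],[1,0,0,0,0],[1,0,0,0,0],[1,0,0,0,0]]]' 30; python3 -m creep '[[[1,0,0,-0.004,0],[1,0,0,-0.004,0],[1,0,0,-0.0035,0],[1,0,0,0,0],[1,0,0,0,0]]]'
```

```text
t: 4.85
tcp_pos: [0.5148, 0.086, 0.103]
tool_rot: [0.0, 0.001, 1.0, 0.0]
contact_force: [0.2, 0.2, -0.6]
finger_gap: 0.0486
finger_force: 0.0
t: 5.35
tcp_pos: [0.5144, 0.0875, 0.1143]
tool_rot: [-0.0, 0.0, 1.0, 0.001]
contact_force: [0.7, 6.1, -5.9]
finger_gap: 0.0342
finger_force: 30.0
```

```bash
python3 -m creep '[[[1,0,0,0,0],[1,0,0,0,0]]]'
python3 - <<'E'
from h import *
np.set_printoptions(precision=4,suppress=True)
f=grab('top'); P,c,u=cloud(f)
b=f['pixels'][160:260,170:300]; 
f2=grab('side'); cv2.imwrite('pics/s3.png',cv2.resize(f2['pixels'][130:270,220:380],None,fx=4.5,fy=4.2,interpolation=cv2.INTER_CUBIC))
E
```

```text
t: 5.55
tcp_pos: [0.5144, 0.0876, 0.1142]
tool_rot: [-0.0, 0.0, 1.0, 0.001]
contact_force: [0.2, 6.5, -4.7]
finger_gap: 0.0343
finger_force: 30.0
```

View pics/s3.png

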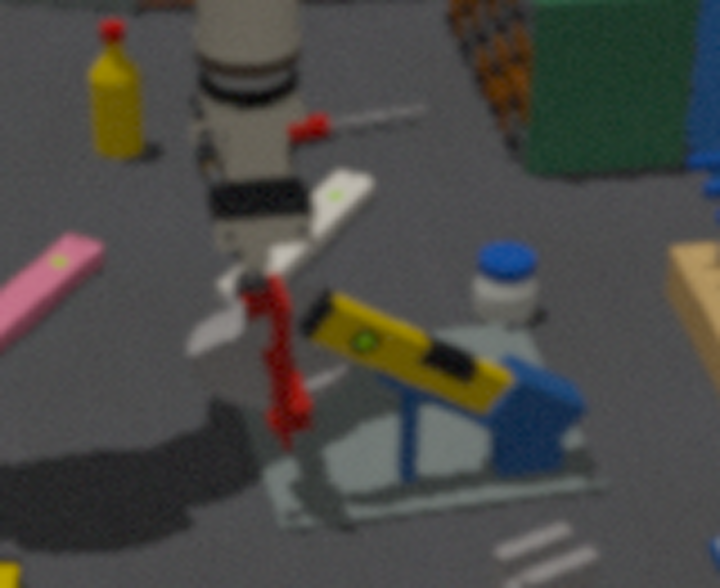

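```bash
python3 -m creep '[[[1,0,0.001,-0.0025,0],[1,0,0,0,0],[1,0,0,0,0],[1,0,0,0,0]]]'
```

```text
t: 6.05
tcp_pos: [0.5143, 0.0876, 0.1167]
tool_rot: [-0.0, 0.001, 1.0, 0.0]
contact_force: [-1.1, 4.8, -5.0]
finger_gap: 0.0341
finger_force: 30.0
```

```bash
python3 -m creep '[[[1,-0.008,-0.0002,0,0],[1,-0.008,-0.0011,0,0],[1,0,0,0,0],[1,0,0,0,0]]]'
```

```text
t: 6.45
tcp_pos: [0.5317, 0.0866, 0.1171]
tool_rot: [0.001, 0.001, 1.0, 0.001]
contact_force: [1.7, 6.1, -5.4]
finger_gap: 0.034
finger_force: 30.0
```

```bash
python3 -m creep '[[[1,-0.0077,-0.0012,0,0],[1,-0.0076,-0.0023,0,0],[1,-0.0072,-0.0034,0,0],[1,-0.0069,-0.004,0,0],[1,-0.0064,-0.0048,0,0],[1,-0.006,-0.0053,0,0],[1,-0.0054,-0.0059,0,0],[1,-0.0048,-0.0064,0,0],[1,-0.0041,-0.0069,0,0],[1,-0.0034,-0.0073,0,0],[1,-0.0014,-0.0035,0,0],[1,0,0,0,0],[1,0,0,0,0]]]'
```

```text
t: 7.75
tcp_pos: [0.5941, 0.033, 0.1175]
tool_rot: [0.002, 0.002, 1.0, -0.0]
contact_force: [6.1, 0.9, -4.9]
finger_gap: 0.0346
finger_force: 30.0
```

```bash
python3 -m creep '[[[1,-0.0015,-0.0025,0,0],[1,0,0,0,0],[1,0,0,0.004,0],[1,0,0,0.004,0],[1,0,0,0.002,0],[1,0,0,0,0],[1,0,0,0,0]]]'
```

```text
t: 8.45
tcp_pos: [0.5945, 0.0323, 0.1076]
tool_rot: [0.001, 0.001, 1.0, 0.0]
contact_force: [3.6, 5.0, -1.6]
finger_gap: 0.0339
finger_force: 30.0
```

```bash
python3 -m creep '[[[0,0,0,0,0],[-0.3,0,0,0,0],[-0.5,0,0,0,0],[-0.6,0,0,0,0],[-0.6,0,0,-0.03,0],[-0.6,0,0,-0.04,0],[-1,0,0,-0.04,0],[-1,0,0,-0.04,0],[-1,0.03,0,-0.03,0],[-1,0.04,0,0,0],[-1,0,0,0,0]]]'
python3 - <<'E'
from h import *
np.set_printoptions(precision=4,suppress=True)
f=grab('wrist'); P,c,u=cloud(f); v=c.max(1)
cv2.imwrite('pics/w4.png',f['pixels'])
m=(np.linalg.norm(P[:,:2]-[.595,.031],axis=1)<.035)&(P[:,2]>.122)&(P[:,2]<.155)&(v<90)
if m.any():print('knob',m.sum(),cv2.minEnclosingCircle(P[m][:,:2].astype(np.float32)),np.median(P[m],0))
hsv=cv2.cvtColor(c[:,None],cv2.COLOR_BGR2HSV)[:,0].astype(int)
y=(np.linalg.norm(P[:,:2]-[.61,-.1],axis=1)<.15)&(abs(hsv[:,0]-27)<6)&(hsv[:,1]>150)&(hsv[:,2]>80)&(P[:,2]>.05)&(P[:,2]<.23)
Q=P[y]
if y.any(): print('level',y.sum(),cv2.minAreaRect(Q[:,:2].astype(np.float32)),cv2.fitLine(Q[:,:2].astype(np.float32),cv2.DIST_HUBER,0,.01,.01).ravel(),Q.min(0),Q.max(0))
E
```

```text
t: 9.55
tcp_pos: [0.5185, 0.0317, 0.2873]
tool_rot: [-0.001, 0.001, 1.0, -0.001]
contact_force: [-0.2, -0.6, -0.6]
finger_gap: 0.0921
finger_force: 0.0
knob 403 ((0.5885040760040283, 0.0322408452630043), 0.016812050715088844) [0.5825 0.0324 0.1359]
level 1128 ((0.6057755947113037, -0.10084422677755356), (0.15469130873680115, 0.01365730632096529), 1.1024110317230225) [ 0.9985  0.0546  0.5738 -0.0991] [ 0.5284 -0.1084  0.0713] [ 0.6832 -0.0926  0.1926]
```

View pics/w4.png

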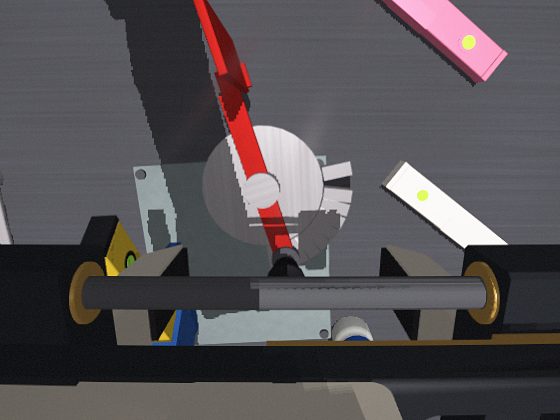

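The knob top is at 0.136 m, so the plunger is home. The keeper has swung clear, with its tongue up-left at (220,50). Moving over the level.

```bash
python3 -m creep '[[[-1,-0.03,-0.04,0,0],[-1,-0.03,-0.04,0,0],[-1,-0.03,-0.04,0,0],[-1,-0.0145,-0.0197,0,-2.3],[-1,0,0,0,0],[-1,0,0,0,0],[-1,0,0,0,0]]]'
python3 - <<'E'
from h import *
np.set_printoptions(precision=4,suppress=True)
for n in ['wrist']:
    f=grab(n); P,c,u=cloud(f); cv2.imwrite('pics/w5.png',f['pixels'])
    hsv=cv2.cvtColor(c[:,None],cv2.COLOR_BGR2HSV)[:,0].astype(int)
    y=(np.linalg.norm(P[:,:2]-[.61,-.1],axis=1)<.15)&(abs(hsv[:,0]-27)<6)&(hsv[:,1]>150)&(hsv[:,2]>60)&(P[:,2]>.05)&(P[:,2]<.23)
    Q=P[y]; print(y.sum(),Q.min(0),Q.max(0))
    T=T_tool(); q=(Q-T[:3,3])@T[:3,:3]
    for a in np.arange(-.06,.12,.02):
        k=abs(q[:,0]-a)<.01
        if k.sum()>10: print(round(a,2),k.sum(),np.percentile(q[k][:,1],[2,50,98]),Q[k][:,2].max())
E
```

```text
t: 10.3
tcp_pos: [0.6271, -0.1062, 0.2865]
tool_rot: [-0.0, -0.02, 1.0, 0.001]
contact_force: [0.3, -0.0, 0.3]
finger_gap: 0.0918
finger_force: 0.0
2725 [ 0.5476 -0.1198  0.0608] [ 0.6804 -0.0921  0.194 ]
-0.06 55 [-0.0092  0.0007  0.0097] 0.10351783894958838
-0.04 304 [-0.0089  0.0007  0.0095] 0.1176876537306521
-0.02 38 [-0.0086  0.0007  0.0091] 0.1205940274649761
0.02 497 [-0.0098 -0.0003  0.0086] 0.15974824410950983
0.04 635 [-0.0099 -0.0003  0.0088] 0.17318557909222515
0.06 770 [-0.0103 -0.001   0.0082] 0.1879134197413089
0.08 426 [-0.0103 -0.0009  0.0084] 0.19396764641264355
```

View pics/w5.png

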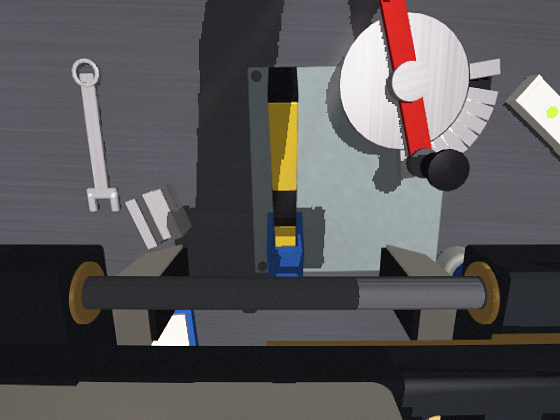

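The level is centred between the fingers, around (285,150). The offset is under 1 mm and the yaw error about 0.8°. Descending and gripping.

```bash
python3 -m creep '[[[-0.1,0,0,0.04,-0.8],[-0.1,0,0,0.04,0],[-0.1,0,0,0.04,0],[-0.1,0,0,0.03,0],[-0.1,0,0,0.0175,0],[-0.1,0,0,0,0],[-0.1,0,0,0,0]]]'; python3 -m creep '[[[1,0,0,0,0],[1,0,0,0,0],[1,0,0,0,0],[1,0,0,0,0],[1,0,0,0,0],[1,0,0,0,0],[1,0,0,0,0],[1,0,0,0,0],[1,0,0,0,0]]]' 40
```

```text
t: 11.05
tcp_pos: [0.6276, -0.1067, 0.1201]
tool_rot: [0.0, -0.027, 1.0, 0.0]
contact_force: [-0.2, -0.8, 0.4]
finger_gap: 0.0507
finger_force: 0.0
t: 11.95
tcp_pos: [0.6277, -0.1072, 0.1201]
tool_rot: [0.0, -0.026, 1.0, 0.0]
contact_force: [-1.7, 1.6, 6.1]
finger_gap: 0.0199
finger_force: 39.9
```

```bash
python3 -m creep '[[[1,0.0041,0,-0.003,0],[1,0.0082,0,-0.00574,0],[1,0.0082,0,-0.00574,0],[1,0,0,0,0]]]'; python3 -m creep '[[[1,0.0082,0,-0.00574,0],[1,0.0082,0,-0.00574,0],[1,0.0082,0,-0.00574,0],[1,0.0082,0,-0.00574,0],[1,0.0082,0,-0.00574,0],[1,0.0082,0,-0.00574,0],[1,0.0082,0,-0.00574,0],[1,0,0,-0.02,0],[1,0,0,-0.02,0],[1,0,0,-0.02,0],[1,0,0,0,0],[1,0,0,0,0]]]'
```

```text
t: 12.35
tcp_pos: [0.6061, -0.1095, 0.1352]
tool_rot: [0.0, -0.026, 1.0, -0.0]
contact_force: [1.2, 1.3, 6.4]
finger_gap: 0.0196
finger_force: 39.9
t: 13.55
tcp_pos: [0.5475, -0.112, 0.233]
tool_rot: [-0.002, -0.026, 1.0, 0.0]
contact_force: [-0.8, -0.1, -2.4]
finger_gap: 0.0197
finger_force: 39.9
```

```bash
python3 -m creep '[[[1,0.035,-0.035,0,0],[1,0.035,-0.036,0,0],[1,0.035,-0.036,0,0],[1,0,-0.036,0,0],[1,0,0,0.04,0],[1,0,0,0.04,0],[1,0,0,0.04,0],[1,0,0,0.015,0],[1,0,0,0,0],[1,0,0,0,0]]]'; python3 -m creep '[[[1,0,0,0,0],[1,0,0,0.01,0],[1,0,0,0.01,0],[1,0,0,0.01,0],[1,0,0,0,0]]]' 15
```

```text
t: 14.55
tcp_pos: [0.4512, -0.2593, 0.0982]
tool_rot: [-0.001, -0.026, 1.0, 0.001]
contact_force: [0.2, -0.2, -2.7]
finger_gap: 0.0198
finger_force: 39.9
t: 15.05
tcp_pos: [0.4515, -0.2595, 0.0676]
tool_rot: [-0.001, -0.026, 1.0, 0.0]
contact_force: [-0.4, 0.7, -3.1]
finger_gap: 0.0199
finger_force: 15.0
```

```bash
python3 -m creep '[[[1,0,0,0.01,0],[1,0,0,0.01,0],[1,0,0,0.01,0],[1,0,0,0.008,0],[1,0,0,0,0],[1,0,0,0,0]]]'; python3 - <<'E'
from h import *
f=grab('side'); cv2.imwrite('pics/s6.png',cv2.resize(f['pixels'][190:330,180:340],None,fx=4.5,fy=4.2,interpolation=cv2.INTER_CUBIC))
E
```

```text
t: 15.65
tcp_pos: [0.4525, -0.2594, 0.0306]
tool_rot: [-0.0, -0.026, 1.0, 0.0]
contact_force: [-0.9, 0.4, -2.0]
finger_gap: 0.02
finger_force: 15.0
```

View pics/s6.png

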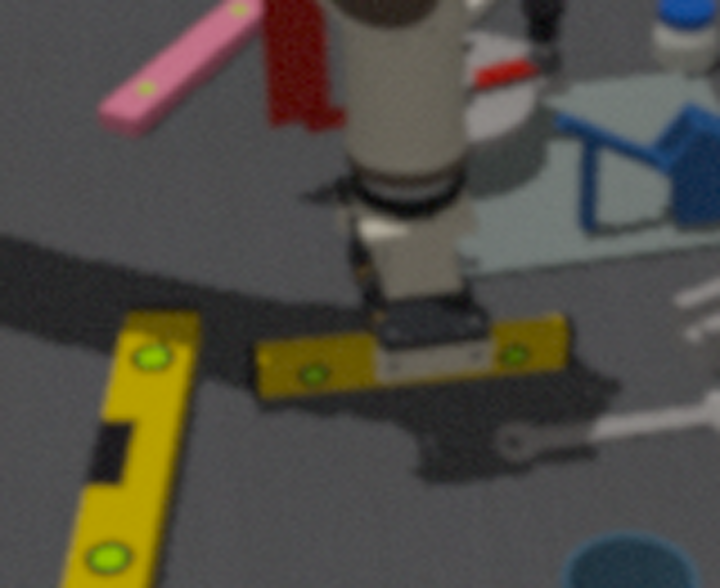

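The level is turning in the pads and lies almost flat, at (260–570,350) in the crop. I'll press on gently until it sits flat.

```bash
python3 -m creep '[[[1,0,0,0.005,0],[1,0,0,0.004,0],[1,0,0,0.002,0],[1,0,0,0,0],[1,0,0,0,0]]]'
```

```text
t: 16.2
tcp_pos: [0.4532, -0.26, 0.0215]
tool_rot: [0.001, -0.026, 1.0, -0.0]
contact_force: [-3.9, 1.7, 12.9]
finger_gap: 0.0198
finger_force: 15.0
```

```bash
python3 -m creep '[[[1,0,0,0,0],[1,0,0,0,0],[1,0,0,0,0],[1,0,0,0,0],[1,0,0,-0.01,0],[1,0,0,-0.03,0],[1,0,0,-0.04,0],[1,0,0,-0.04,0],[1,0,0,-0.04,0],[1,0,0,-0.04,0],[1,0,0,-0.04,0],[1,0,0,-0.03,0],[1,0,0,-0.01,0],[1,0,0,0,0],[1,0,0,0,0],[1,0,0,0,0],[1,0,0,0,0]]]' 45; python3 - <<'E'
from h import *
np.set_printoptions(precision=4,suppress=True)
f=grab('side'); cv2.imwrite('pics/s7.png',cv2.resize(f['pixels'][130:330,180:380],None,fx=3.5,fy=3,interpolation=cv2.INTER_CUBIC))
P,c,u=cloud(f); hsv=cv2.cvtColor(c[:,None],cv2.COLOR_BGR2HSV)[:,0].astype(int)
y=(np.linalg.norm(P[:,:2]-[.453,-.26],axis=1)<.15)&(abs(hsv[:,0]-27)<6)&(hsv[:,1]>150)&(P[:,2]>.2)
Q=P[y];print(y.sum(),Q.min(0),Q.max(0),np.degrees(np.arctan(np.polyfit(Q[:,0],Q[:,2],1)[0])))
for a in np.arange(.35,.56,.03):
    k=abs(Q[:,0]-a)<.015
    if k.any(): print(round(a,2),np.percentile(Q[k][:,2],[5,95]))
w=(np.linalg.norm(P[:,:2]-[.5945,.0322],axis=1)<.025)&(P[:,2]>.12)
if w.any(): print('knob',np.percentile(P[w],[2,50,98],axis=0))
E
```

```text
t: 17.9
tcp_pos: [0.4516, -0.2593, 0.2982]
tool_rot: [-0.001, -0.026, 1.0, 0.001]
contact_force: [-0.3, -0.2, -3.7]
finger_gap: 0.0197
finger_force: 45.0
687 [ 0.3427 -0.2817  0.2752] [ 0.5594 -0.1678  0.3801] -0.8642213811321451
0.35 [0.2823 0.3139]
0.38 [0.2811 0.3138]
0.41 [0.2813 0.3134]
0.44 [0.2818 0.2964]
0.47 [0.2805 0.296 ]
0.5 [0.2823 0.3102]
0.53 [0.2798 0.3135]
0.56 [0.2797 0.3134]
knob [[0.5788 0.0207 0.1288]
 [0.5929 0.0313 0.1335]
 [0.6106 0.0473 0.1381]]
```

View pics/s7.png

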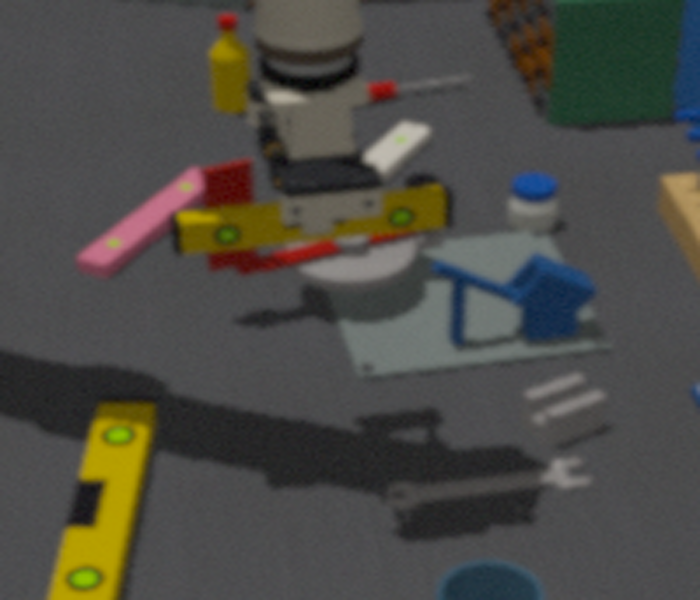

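The level is held steady within about 1° of horizontal, with its centre at about 0.297 m. The stand is empty, the keeper is clear, and the plunger is home. Handing in.

```bash
python3 -c "
from bench import ticket
print(ticket.hand_in())"
```

```text
the job is handed in; nothing more can be done
None
```

The job is handed in, with no verdict returned: the keeper is swung clear with its plunger home, and the level was drawn out, pressed flat on the bench to turn it, and is held about 1° from horizontal, centre about 0.297 m up.

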